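# Swing out the press anvil and hold a bushing down on its sprung pilot

## Robot

A 6-joint arm with a two-finger parallel gripper is mounted at the origin on the work surface. World frame = base frame: x ahead of the robot, y to its left, z up, the work surface at z = 0. Lengths are in mm, angles in degrees, forces in N, time in s.
With the tool pointing down it reaches from about 300 to 850 mm from the base axis. Payload 4.2 kg.
Tool frame: the origin (TCP) lies midway between the tips of the shut fingers; the grasp point (between the pads) lies 19 mm behind it; x points along the fingers, y is the direction in which the jaws open and shut, and the axes are right-handed (so a half turn about x gives the same grasp; the last joint's range is limited). The gripper opens to 91 mm and grips with 3 to 60 N. Pads are 32 mm wide; open, the fingers measure 118 mm over their backs; the gripper's body (76 mm by 178 mm) begins 60 mm behind the grasp point.
Start: joints at [67.895, 18.312, 89.639, -0, 72.044, -1.146], TCP at [205.679, 536.972, 213.976] pointing down, gripper open.
Joint ranges: [-177.97, 177.97], [-48.28, 115.42], [12.27, 149.76], [-77.06, 257.06], [2.81, 150.46], [-146.56, 146.56]. Speed limits (degrees/s): [147.25, 147.25, 180, 180, 180, 180].

## Interface

Orientations are given as [roll, pitch, yaw] about the fixed x, y, z axes, in that order (R = Rz(yaw) Ry(pitch) Rx(roll)).
In Python, from workcell import env gives the robot as it stands.
- The arm moves only by the shell command python3 -m handwheel 'ROWS' [FORCE]. ROWS is text: rows parted by semicolons, each of 7 numbers parted by spaces: the turn, a rotation vector about the tool's x, y, z in degrees, then the shift along the tool's x, y, z in m, then the finger opening in m, from 0 to 0.0912. In form: rx ry rz x y z grip; .... A call has 1 to 12 rows; each row is the pose to reach, as a shift and turn from the pose commanded when the call began, along the tool's axes at that moment; what a row does not reach only later rows make up. A row lasts 1/12 s, in which the tool goes at most 41.7 mm and 7.16 degrees, less where a joint would pass 70% of its speed; a pose out of reach is approached as far as the arm can. A call with a gripper value outside its range is refused whole. The fingers move at their own pace and stop on an object; FORCE is the grip in N (left out, the last holds). Time passes only in rows, so rows that repeat a pose let the fingers close. It gives the time, the measured TCP pose, the force and the opening at its end, in the units of the state.
- env.state(): the state, without advancing time (a new reading comes with each control period).
- env.grab_frame(name): name is "side" or "top" or "wrist"; returns the picture (480x640x3 uint8, red, green, blue); there is no depth.
- env.get_calibration(name): a dict with "mtx" (3x3 intrinsics, pixels), "T" (4x4, takes a point from camera to world coordinates); the wrist camera has in their place "hand_eye" (4x4, takes a point from camera to tool coordinates, whose origin is the TCP and whose axes are the tool frame's). Camera axes: x right, y up, looking along -z (the intrinsics and any distortion apply to the point x, -y, -z); pixel columns grow to the right and rows downward; lengths in mm; the calibration is good to about 2 mm. A picture is of the moment at which its call begins: read the wrist's pose just before it. get_calibration takes no time and is no camera call.
- env.job_done(): hands the job in, once; it reports no verdict.
The state is a dict: "time_s": time; "qpos": joint angles; "qvel": joint speeds; "effort": joint torques, N m; "ee_pos": TCP position; "ee_rot": TCP orientation; "force": force on the tool from outside, world axes, zero at the start; "torque": the same for the moment, N m; "gripper_width": finger opening in mm.
Only numpy, scipy, OpenCV 4.12 (cv2) and the standard library are available. Lean on these libraries where they do the work, as an engineer would, in place of code of your own. Each camera call takes 0.05 s, during which the arm holds its last target. There are 200 camera calls.

## Task

The arbor press's swing anvil is parked under the ram: lift its spring-loaded index plunger by the knob, swing the anvil clockwise (seen from above) out to the other notch and let the plunger drop fully home. Then set the bronze bushing upright over the anvil's sprung pilot and press it straight down, without ramming it, until it sits firmly on the hard seat ring. Finish while still holding it pressed against the seat with a push of about 20 N (not over 40 N), and leave the spacer ring, the claw palm and the keyed shaft where they are.

Things in the scene. Friction and masses are not known exactly. Their poses are not given: they have to be found in the camera images.
- press: green cast-iron arbor press, fixed, its place and yaw vary (yaw up to 0.25 rad). Origin at bench level on the anvil's pivot axis; +y points to the column 215 mm away. Round base 230 mm across, 20 mm high. A square ram (26 mm) hangs at y 110 mm, its end 135 mm up; the head above it (60 mm wide, y from 85 to 245 mm) starts 190 mm up; ram top 360 mm. Its hand lever at +x is not needed.
- pivot (a point): point on the anvil's vertical swing axis, 50 mm above the bench, on the top face of the dark steel anvil bar (44 mm wide). Fixed to the press, same axes as the press.
- anvil (a joint): swing of the anvil in rad: 0 at the start (seat end under the ram at +y of the press, knob end at -y), growing clockwise seen from above; 1.309 (75 degrees) at the other notch, seat end then towards +x of the press, clear of ram and head. With the plunger lifted it turns freely (about 0.1 N m) from -0.2 to 1.5.
- plunger (a joint): lift of the index plunger in m: 0 home in a notch, 0.010 when its tip rides on the notched plate, so lift 0.013 or more to swing; at most 0.022. Its spring pulls down with 2.5 N at 0, 4.6 N at 0.014, so it drops when let go. The tip is a 12 mm round nose, the notches 15 mm wide: it finds the notch if let go within 4 mm (0.045 rad) of it.
- knob (a point): middle of the plunger's black knob, round, upright, 30 mm diameter, 30 mm tall, on a 12 mm stem; 81 mm above the bench when home (rises with the plunger). On the anvil bar 90 mm from the pivot, opposite the seat; the collar below it ends 57 mm above the bench. Grip it from above at any yaw: the knob spins freely on its stem, which swings on a 90 mm circle.
- seat_top (a point): centre of the seat ring's flat top face, the hard stop: steel ring 60 mm outside, 36 mm inside diameter, on the anvil's end 110 mm from the pivot, its top 66 mm above the bench (swings with the anvil, z up). The sprung pilot stands up through it.
- pilot (a joint): how far the sprung pilot is pressed down, m: 0 at rest, 0.010 when a bushing on its shoulder meets the seat ring. Flat shoulder 32 mm diameter, at rest 10 mm above the seat's top; on it a nose 20 mm diameter, 14 mm tall, its upper 8 mm tapering to 10 mm, at rest reaching 90 mm above the bench. Spring pushes up 7 N at 0, 13 N at 0.010: the bushing's weight alone does not sink it.
- bushing: bronze bushing: plain tube 44 mm outside diameter, 24 mm bore, 50 mm tall, about 0.46 kg, standing on the bench. Origin at the centre of its underside, z up its axis. Grip it from above across its outside, 30 mm or more above its underside, so that the fingers stay clear of the seat ring.
- spacer: blue spacer ring lying flat, 74 mm outside, 52 mm inside diameter, 12 mm high; to be left alone. Origin at the centre of its underside.
- claw_palm: black palm of a claw, a round block about 90 mm across with three forked lugs, 45 mm tall; to be left alone. Origin at the centre of its underside. Bushing, spacer ring and claw palm stand to the right of the press in any order.
- shaft: steel keyed shaft, 25 mm diameter and 180 mm long, lying on two wooden blocks, 49 mm tall over all; to be left alone. Origin at bench level under its middle, x along the shaft.

How it is judged:
By the outcome, as a careful person would: the job done as asked, in the order asked, and still so for the second after the job is handed in, while the arm keeps its last pose, push and grip.
It also fails if it takes over 58 s, if anything falls off the work surface, if the arm or the gripper's body presses on something with over 40 N, if the wrist force passes 120 N, or if a joint passes its speed limit or range.

## Working session

There is one attempt and no reset: what is moved stays moved. The work goes in short steps, Python scripts to look and compute and a shell command to move; the robot and the scene stay as the last step left them, time stands still between calls to the robot, and variables do not carry over. Pictures are saved under pics/ and viewed, on a budget of 10 in all, crops included, one or two more only if the job needs it, and the job is handed in when it is done.

```bash
ls; mkdir -p pics
python3 - <<'E'
from workcell import env
import cv2, numpy as np
np.set_printoptions(suppress=True,precision=3)
print(env.state())
ims=[]
for n in("top","side"):
    im=env.grab_frame(n); cv2.imwrite(f"pics/{n}0.png",im[:,:,::-1])
    print(n,env.get_calibration(n))
print(env.get_calibration("wrist"))
E
```

```text
pics
{'time_s': 0.0, 'qpos': array([67.896, 18.349, 89.707,  0.001, 72.042, -1.145]), 'qvel': array([ 0.058,  0.072,  0.012, -0.063, -0.039, -0.037]), 'effort': array([  0.002, -41.247, -23.198,   0.073,   0.046,  -0.   ]), 'ee_pos': array([205.474, 536.496, 213.141]), 'ee_rot': array([ -91.573,   89.902, -112.533]), 'force': array([-0.534,  0.463,  0.151]), 'torque': array([-0.047,  0.018, -0.03 ]), 'gripper_width': 91.13295162053149}
top {'mtx': array([[615.949,   0.   , 308.234],
       [  0.   , 615.949, 234.569],
       [  0.   ,   0.   ,   1.   ]]), 'T': array([[   0.006,    0.996,   -0.09 ,  366.289],
       [  -1.   ,    0.007,    0.011,   -1.412],
       [   0.011,    0.09 ,    0.996, 1305.336],
       [   0.   ,    0.   ,    0.   ,    1.   ]])}
side {'mtx': array([[534.455,   0.   , 314.218],
       [  0.   , 534.455, 245.8  ],
       [  0.   ,   0.   ,   1.   ]]), 'T': array([[   0.999,    0.026,   -0.043,  421.195],
       [  -0.049,    0.683,   -0.728, -865.169],
       [   0.01 ,    0.73 ,    0.684,  860.584],
       [   0.   ,    0.   ,    0.   ,    1.   ]])}
{'mtx': array([[431.677,   0.   , 322.982],
       [  0.   , 431.677, 244.392],
       [  0.   ,   0.   ,   1.   ]]), 'hand_eye': array([[   0.   ,    0.256,   -0.967, -170.803],
       [   1.   ,    0.001,    0.001,    0.061],
       [   0.001,   -0.967,   -0.256,  -71.903],
       [   0.   ,    0.   ,    0.   ,    1.   ]])}
```

View pics/top0.png

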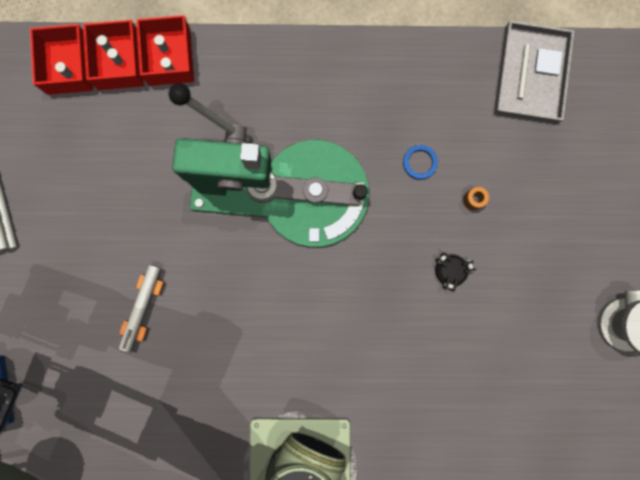

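View pics/side0.png

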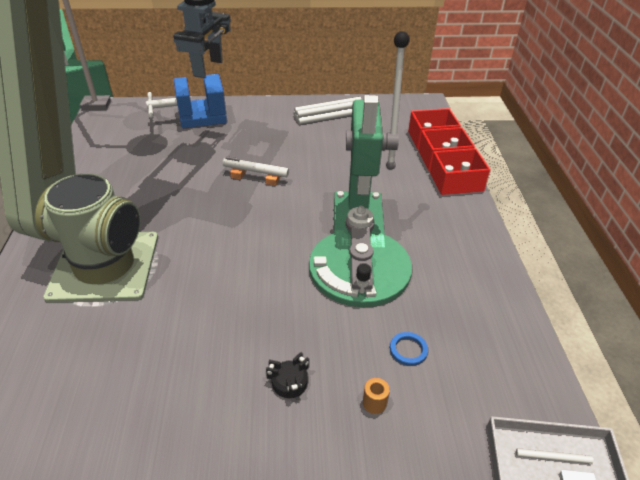

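The top view shows the pivot at about (316,189), knob (361,191), bushing (478,198), spacer (420,162) and palm (453,269). The side view shows the knob at (363,272) and the bushing at (376,396).

```bash
cat > h.py <<'E'
import cv2, numpy as np
from workcell import env
np.set_printoptions(suppress=True,precision=2)
def ray(n,px,tool=None):
    c=env.get_calibration(n)
    T=c["T"] if "T" in c else tool@c["hand_eye"]
    K=c["mtx"]; d=np.array([(px[0]-K[0,2])/K[0,0],-(px[1]-K[1,2])/K[1,1],-1])
    return T[:3,3],T[:3,:3]@d
def at(n,px,z,tool=None):
    o,d=ray(n,px,tool); return o+d*(z-o[2])/d[2]
def two(r1,r2):
    A=np.c_[r1[1],-r2[1]]; s=np.linalg.lstsq(A,r2[0]-r1[0],rcond=None)[0]
    a=r1[0]+r1[1]*s[0]; b=r2[0]+r2[1]*s[1]; return (a+b)/2,np.linalg.norm(a-b)
def blobs(mask,amin=30):
    n,l,s,c=cv2.connectedComponentsWithStats(mask.astype(np.uint8)); 
    return [(s[i][:4],s[i][4],c[i]) for i in range(1,n) if s[i][4]>=amin]
def tool():
    s=env.state(); from scipy.spatial.transform import Rotation as R
    T=np.eye(4);T[:3,:3]=R.from_euler("xyz",s["ee_rot"],degrees=True).as_matrix();T[:3,3]=s["ee_pos"];return T
E
python3 - <<'E'
from h import *
t=cv2.imread("pics/top0.png"); s=cv2.imread("pics/side0.png")
def hsv(i): return cv2.cvtColor(i,cv2.COLOR_BGR2HSV).astype(int)
for n,im in(("top",t),("side",s)):
    H=hsv(im)
    print(n,"orange");[print(b) for b in blobs((H[...,0]<18)&(H[...,1]>150)&(H[...,2]>100),60)if (b[2][0]>350 and b[2][1]>150)]
    print("dark");[print(b) for b in blobs((H[...,2]<45),40) if 340<b[2][0]<380 and 150<b[2][1]<300]
H=hsv(t)
g=((abs(H[...,0]-75)<15)&(H[...,1]>100)).astype(np.uint8); g[:,:272]=0
c=max(cv2.findContours(g,cv2.RETR_EXTERNAL,cv2.CHAIN_APPROX_NONE)[0],key=cv2.contourArea)[:,0]
# fit circle on z=20 to outer contour points, excluding cut edge & knob area
P=np.array([at("top",p,20)[:2] for p in c if p[0]>280 and not(345<p[0] and 175<p[1]<210)])
from scipy.optimize import least_squares
f=least_squares(lambda q:np.hypot(*(P-q[:2]).T)-q[2],[430,0,115],loss="soft_l1");print("base circle",f.x,np.abs(f.fun).mean())
print("boss",at("top",(316,189),60),"nose",at("top",(263,187),90),"knob",at("top",(361,191),96))
print("bush",at("top",(478,198),50))
print("spacer",at("top",(420.5,162),12),"palm",at("top",(453,269),45))
print(tool())
E
```

```text
top orange
(array([467, 187,  21,  21], dtype=int32), np.int32(244), array([477.25, 197.16]))
dark
side orange
(array([409, 109,  81,  86], dtype=int32), np.int32(4181), array([447.55, 151.83]))
(array([365, 379,  24,  34], dtype=int32), np.int32(610), array([375.94, 394.71]))
dark
(array([357, 270,  13,  11], dtype=int32), np.int32(95), array([362.66, 275.64]))
base circle [637.33 -37.6   54.94] 13.394921240820244
boss [572.51 -30.13  60.  ] nose [570.71  76.25  90.  ] knob [ 563.26 -118.72   96.  ]
bush [ 558.11 -364.89   50.  ]
spacer [ 640.56 -254.15   12.  ] palm [ 411.52 -312.2    45.  ]
[[ -0.     0.36   0.93 205.53]
 [ -0.     0.93  -0.36 536.52]
 [ -1.    -0.    -0.   213.2 ]
 [  0.     0.     0.     1.  ]]
```

```bash
python3 -m handwheel '69 0 0 -0.087 -0.356 0.291 0.0912;69 0 0 -0.087 -0.356 0.291 0.0912;69 0 0 -0.087 -0.356 0.291 0.0912;69 0 0 -0.087 -0.356 0.291 0.0912;69 0 0 -0.087 -0.356 0.291 0.0912;69 0 0 -0.087 -0.356 0.291 0.0912;69 0 0 -0.087 -0.356 0.291 0.0912;69 0 0 -0.087 -0.356 0.291 0.0912;69 0 0 -0.087 -0.356 0.291 0.0912;69 0 0 -0.087 -0.356 0.291 0.0912;69 0 0 -0.087 -0.356 0.291 0.0912;69 0 0 -0.087 -0.356 0.291 0.0912'
```

```text
time_s: 1.1
ee_pos: [351.4, 95.8, 302.0]
ee_rot: [51.4, 89.8, -38.9]
force: [0.4, 0.5, -0.8]
gripper_width: 91.4
```

```bash
python3 -m handwheel '0 0 0 0.122 0.212 0.215 0.0912;0 0 0 0.122 0.212 0.215 0.0912;0 0 0 0.122 0.212 0.215 0.0912;0 0 0 0.122 0.212 0.215 0.0912;0 0 0 0.122 0.212 0.215 0.0912;0 0 0 0.122 0.212 0.215 0.0912;0 0 0 0.122 0.212 0.215 0.0912;0 0 0 0.122 0.212 0.215 0.0912;0 0 0 0.122 0.212 0.215 0.0912;0 0 0 0.122 0.212 0.215 0.0912'
python3 - <<'E'
from h import *
T=tool(); im=env.grab_frame("wrist"); np.save("T1.npy",T); cv2.imwrite("pics/w1.png",im[:,:,::-1]); print(T)
E
```

```text
time_s: 1.93
ee_pos: [562.0, -115.2, 176.9]
ee_rot: [-106.7, 89.8, 163.2]
force: [0.3, -0.5, 0.0]
gripper_width: 91.1
[[  -0.      1.     -0.    561.98]
 [   0.     -0.     -1.   -115.23]
 [  -1.     -0.     -0.    176.9 ]
 [   0.      0.      0.      1.  ]]
```

View pics/w1.png

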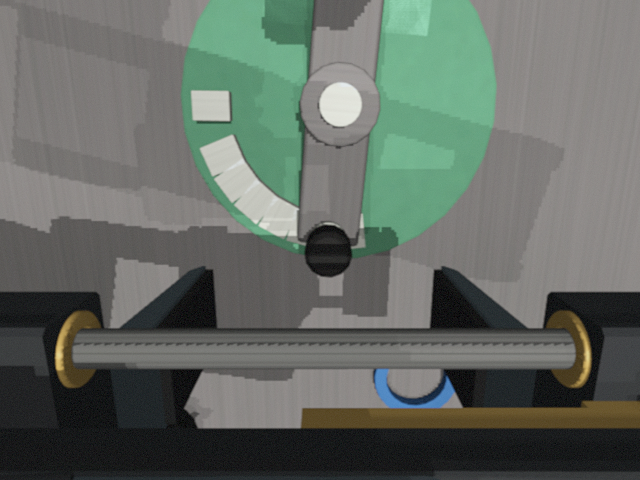

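The wrist view shows the knob at (328,250), spanning rows 226–276, and the pivot boss cap at (340,104).

Run:
```python
from h import *
T=np.load("T1.npy"); im=cv2.imread("pics/w1.png")
m=(im.max(2)<48); m[:205]=0; m[290:]=0; m[:,:290]=0; m[:,370:]=0
b=max(blobs(m),key=lambda b:b[1]); print(b)
x0,y0,w,h=b[0]; u=x0+(w-1)/2
for z in(66,81,96): print(z,at("wrist",(u,y0+(h-1)/2),z,T),"bottom",at("wrist",(u,y0+h),z,T),"top",at("wrist",(u,y0),z,T))
H=cv2.cvtColor(im,cv2.COLOR_BGR2HSV).astype(int)
# bar edges rays at z=50
g=(abs(H[...,0]-75)<15)&(H[...,1]>70)
c=max(cv2.findContours(g.astype(np.uint8),cv2.RETR_EXTERNAL,cv2.CHAIN_APPROX_NONE)[0],key=cv2.contourArea)[:,0]
P=np.array([at("wrist",p,20,T)[:2] for p in c if p[1]>3 and (p[1]<190) and not 290<p[0]<390])
from scipy.optimize import least_squares
f=least_squares(lambda q:np.hypot(*(P-q[:2]).T)-q[2],[570,-30,115],loss="soft_l1");print("base",f.x,np.abs(f.fun).mean())
for r in(15,30,150,170,190):
    d=np.where(~g[r,290:395])[0]+290
    L,R=at("wrist",(d[0],r),50,T),at("wrist",(d[-1],r),50,T); print(r,d[0],d[-1],L[:2],R[:2],(L+R)[:2]/2)
for z in (55,60,65,70): print(z,"boss cap",at("wrist",(340.5,104.5),z,T))
```

```text
(array([305, 225,  47,  52], dtype=int32), np.int32(1785), array([327.59, 250.69]))
66 [ 564.88 -122.01   66.  ] bottom [ 564.89 -140.95   66.  ] top [ 564.86 -104.36   66.  ]
81 [ 564.75 -117.84   81.  ] bottom [ 564.77 -135.77   81.  ] top [ 564.74 -101.13   81.  ]
96 [ 564.63 -113.67   96.  ] bottom [ 564.64 -130.59   96.  ] top [564.62 -97.89  96.  ]
base [571.6  -27.74 113.57] 0.24554968185744008
15 313 381 [555.51  26.52] [598.05  26.4 ] [576.78  26.46]
30 312 380 [554.81  17.94] [597.7   17.82] [576.25  17.88]
150 303 367 [548.09 -56.08] [591.26 -56.17] [569.67 -56.12]
170 302 365 [547.22 -69.42] [590.21 -69.5 ] [568.72 -69.46]
190 300 363 [545.64 -83.08] [589.14 -83.16] [567.39 -83.12]
55 boss cap [572.97 -27.17  55.  ]
60 boss cap [572.79 -27.45  60.  ]
65 boss cap [572.62 -27.73  65.  ]
70 boss cap [572.44 -28.02  70.  ]
```

```bash
python3 -m handwheel '0 0 0 0.03 0.0025 0.0026 0.0912;0 0 0 0.06 0.0025 0.0026 0.0912;0 0 0 0.09 0.0025 0.0026 0.0912;0 0 0 0.105 0.0025 0.0026 0.0912;0 0 0 0.112 0.0025 0.0026 0.0912;0 0 0 0.112 0.0025 0.0026 0.0912;0 0 0 0.112 0.0025 0.0026 0.0912' 30; python3 -m handwheel '0 0 0 0 0 0 0.02;0 0 0 0 0 0 0.02;0 0 0 0 0 0 0.02;0 0 0 0 0 0 0.02;0 0 0 0 0 0 0.02;0 0 0 0 0 0 0.02;0 0 0 0 0 0 0.02;0 0 0 0 0 0 0.02' 30
```

```text
time_s: 2.57
ee_pos: [565.2, -116.5, 68.3]
ee_rot: [83.2, 89.9, -6.7]
force: [0.4, -0.6, 0.4]
gripper_width: 91.1
time_s: 3.23
ee_pos: [564.7, -117.0, 66.9]
ee_rot: [-153.8, 90.0, 116.2]
force: [-0.1, 0.1, 0.3]
gripper_width: 41.1
```

```bash
python3 -m handwheel '0 0 0 0 0 0 0.02;0 0 0 0 0 0 0.02;0 0 0 0 0 0 0.02;0 0 0 0 0 0 0.02;0 0 0 0 0 0 0.02' 30;  python3 -m handwheel '0 0 0 -0.006 0 0 0.02;0 0 0 -0.012 0 0 0.02;0 0 0 -0.016 0 0 0.02;0 0 0 -0.016 0 0 0.02;0 0 0 -0.016 0 0 0.02' 30
```

```text
time_s: 3.65
ee_pos: [564.8, -117.0, 66.9]
ee_rot: [170.3, 90.0, 80.4]
force: [0.8, -1.0, -0.4]
gripper_width: 28.9
time_s: 4.07
ee_pos: [564.4, -116.9, 82.9]
ee_rot: [-113.4, 90.0, 156.6]
force: [0.5, 0.9, -5.8]
gripper_width: 29.2
```

```bash
python3 -m handwheel '0 0 0 0 -0.0097 -0.0014 0.02;0 0 0 0 -0.0192 -0.0038 0.02;0 0 0 0 -0.0284 -0.0072 0.02;0 0 0 0 -0.0372 -0.0116 0.02;0 0 0 0 -0.0454 -0.017 0.02;0 0 0 0 -0.053 -0.0232 0.02;0 0 0 0 -0.0599 -0.0302 0.02;0 0 0 0 -0.066 -0.0379 0.02;0 0 0 0 -0.0712 -0.0462 0.02;0 0 0 0 -0.0754 -0.0551 0.02;0 0 0 0 -0.0787 -0.0643 0.02;0 0 0 0 -0.081 -0.0739 0.02'; python3 -m handwheel '0 0 0 0 0 0 0.02;0 0 0 0 0 0 0.02;0 0 0 0 0 0 0.02'
python3 - <<'E'
from h import *
p=env.state()["ee_pos"][:2]-[572,-28]; print(np.hypot(*p), np.degrees(np.arctan2(p[1],p[0])))
T=tool(); im=env.grab_frame("wrist"); np.save("T2.npy",T); cv2.imwrite("pics/w2.png",im[:,:,::-1]); print(T)
E
```

```text
time_s: 5.07
ee_pos: [483.5, -42.5, 83.1]
ee_rot: [47.2, 90.0, -42.7]
force: [3.9, -2.5, -5.2]
gripper_width: 29.1
time_s: 5.32
ee_pos: [483.6, -42.3, 82.8]
ee_rot: [-149.2, 89.9, 120.9]
force: [3.3, 1.5, -6.2]
gripper_width: 29.0
89.59841754198523 -170.7992998371723
[[ -0.     1.     0.   483.55]
 [  0.     0.    -1.   -42.33]
 [ -1.    -0.    -0.    82.84]
 [  0.     0.     0.     1.  ]]
```

View pics/w2.png

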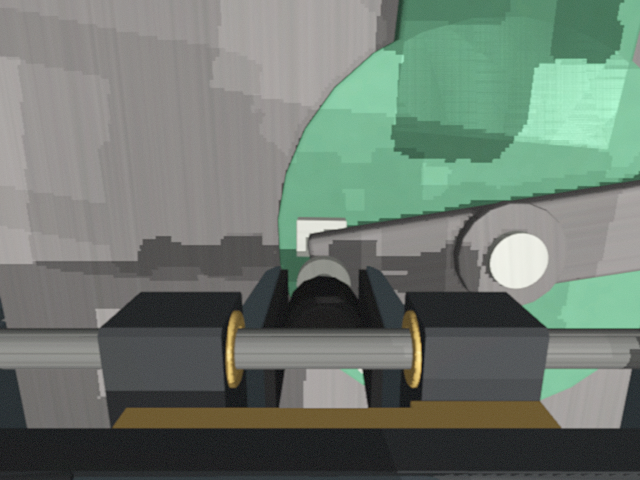

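```bash
python3 -m handwheel '0 0 0 0.002 0 0.0012 0.02;0 0 0 0.004 0 0.0012 0.02;0 0 0 0.004 0 0.0012 0.02;0 0 0 0.004 0 0.0012 0.02'; python3 -m handwheel '0 0 0 0 0 0 0.06;0 0 0 0 0 0 0.06;0 0 0 0 0 0 0.06;0 0 0 0 0 0 0.06;0 0 0 0 0 0 0.06;0 0 0 0 0 0 0.06;0 0 0 0 0 0 0.06'
python3 - <<'E'
from h import *
T=tool(); im=env.grab_frame("wrist"); np.save("T3.npy",T); cv2.imwrite("pics/w3.png",im[:,:,::-1])
E
```

```text
time_s: 5.7
ee_pos: [483.9, -44.5, 78.8]
ee_rot: [121.4, 90.0, 31.4]
force: [3.6, 1.4, -4.2]
gripper_width: 29.5
time_s: 6.28
ee_pos: [483.6, -44.4, 79.0]
ee_rot: [-102.3, 90.0, 167.8]
force: [0.5, 0.0, -0.2]
gripper_width: 60.0
```

View pics/w3.png

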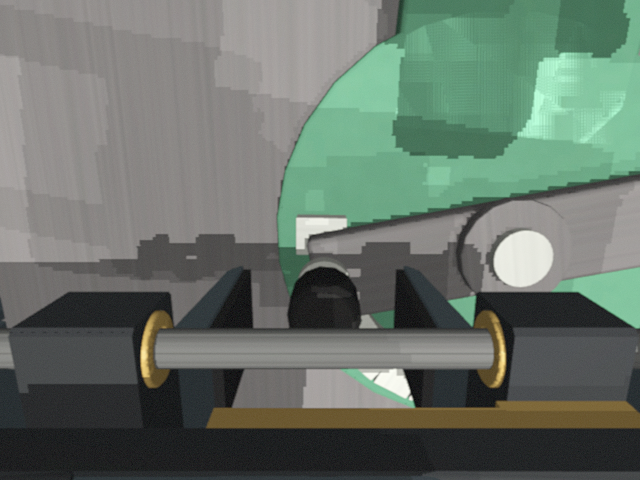

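The knob dropped when it was released. I'll rise and check its height against the first view.

```bash
python3 -m handwheel '0 0 0 -0.02 0 0 0.0912;0 0 0 -0.05 0 0 0.0912;0 0 0 -0.08 0 0 0.0912;0 0 0 -0.099 0 -0.002 0.0912;0 0 0 -0.099 0 -0.002 0.0912;0 0 0 -0.099 0 -0.002 0.0912;0 0 0 -0.099 0 -0.002 0.0912'
python3 - <<'E'
from h import *
T=tool(); im=env.grab_frame("wrist")[:,:,::-1]; np.save("T4.npy",T); cv2.imwrite("pics/w4.png",im); print(T[:3,3])
m=(im.max(2)<48); m[:205]=0; m[290:]=0; m[:,:290]=0; m[:,370:]=0
b=max(blobs(m),key=lambda b:b[1]); print(b)
x0,y0,w,h=b[0]; u=x0+(w-1)/2
for z in(81,91,96,106): print(z,at("wrist",(u,y0+(h-1)/2),z,T),"bottom",at("wrist",(u,y0+h),z,T))
for n,k in(("top",1),("side",1)): cv2.imwrite(f"pics/{n}4.png",env.grab_frame(n)[:,:,::-1])
E
```

```text
time_s: 6.92
ee_pos: [482.8, -42.3, 176.9]
ee_rot: [-96.4, 89.9, 173.7]
force: [0.0, -0.2, -0.1]
gripper_width: 91.1
[482.82 -42.32 176.93]
(array([302, 225,  47,  51], dtype=int32), np.int32(1642), array([324.85, 250.33]))
81 [483.85 -44.69  81.  ] bottom [483.87 -62.27  81.  ]
91 [483.82 -41.91  91.  ] bottom [483.83 -58.84  91.  ]
96 [483.8  -40.52  96.  ] bottom [483.82 -57.12  96.  ]
106 [483.76 -37.74 106.  ] bottom [483.78 -53.68 106.  ]
```

View pics/w4.png

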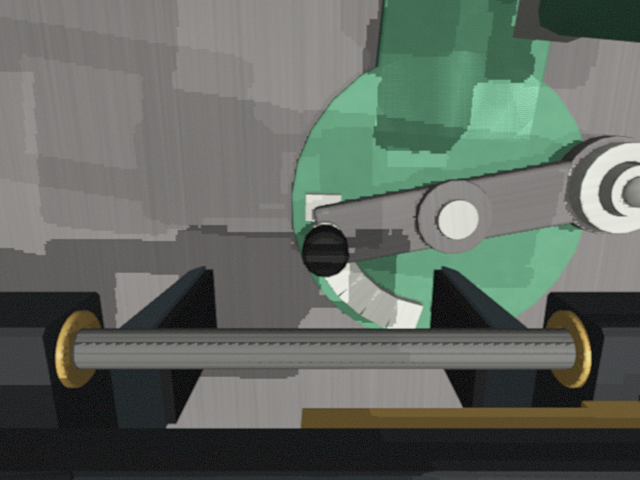

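The knob blob is 47 px wide, the same as at home height in view 1, and the anvil is at about the 75° notch, so the plunger is seated. The seat is at about (628,190), and I'm moving to the bushing.

```bash
python3 -m handwheel '60 0 0 -0.03 0.07 0.31 0.0912;60 0 0 -0.03 0.07 0.31 0.0912;60 0 0 -0.03 0.07 0.31 0.0912;60 0 0 -0.03 0.07 0.31 0.0912;60 0 0 -0.03 0.07 0.31 0.0912;60 0 0 -0.03 0.07 0.31 0.0912;60 0 0 -0.03 0.07 0.31 0.0912;60 0 0 -0.03 0.07 0.31 0.0912;60 0 0 -0.03 0.07 0.31 0.0912;60 0 0 -0.03 0.07 0.31 0.0912' ; python3 -m handwheel '50 0 0 0.03 0 0 0.0912;50 0 0 0.03 0 0 0.0912;50 0 0 0.03 0 0 0.0912;50 0 0 0.03 0 0 0.0912;50 0 0 0.03 0 0 0.0912;50 0 0 0.03 0 0 0.0912;50 0 0 0.03 0 0 0.0912;50 0 0 0.03 0 0 0.0912;50 0 0 0.03 0 0 0.0912;50 0 0 0.03 0 0 0.0912'
python3 - <<'E'
from h import *
T=tool(); im=env.grab_frame("wrist")[:,:,::-1]; np.save("T5.npy",T); cv2.imwrite("pics/w5.png",im); print(T)
H=cv2.cvtColor(im,cv2.COLOR_BGR2HSV).astype(int)
[print(b, at("wrist",b[2],50,T)) for b in blobs((H[...,0]<18)&(H[...,1]>150)&(H[...,2]>60),200)]
T4=np.load("T4.npy")
print("nose",[at("wrist",(637,191),z,T4) for z in(86,90)],"ring outer left",at("wrist",(567,190),66,T4))
E
```

```text
time_s: 7.9
ee_pos: [553.5, -353.9, 205.9]
ee_rot: [-66.5, 89.8, 143.3]
force: [-0.7, 0.8, 0.6]
gripper_width: 91.4
time_s: 8.73
ee_pos: [553.7, -351.6, 177.5]
ee_rot: [-23.7, 89.9, 136.6]
force: [0.5, -0.0, 0.2]
gripper_width: 91.0
[[  -0.     -0.34   -0.94  553.73]
 [   0.     -0.94    0.34 -351.61]
 [  -1.     -0.      0.    177.5 ]
 [   0.      0.      0.      1.  ]]
(array([321, 207,  36,  28], dtype=int32), np.int32(260), array([339.5 , 223.94])) [ 557.26 -365.18   50.  ]
nose [array([673.04,  -6.07,  86.  ]), array([670.14,  -5.53,  90.  ])] ring outer left [641.82  -8.1   66.  ]
```

View pics/w5.png

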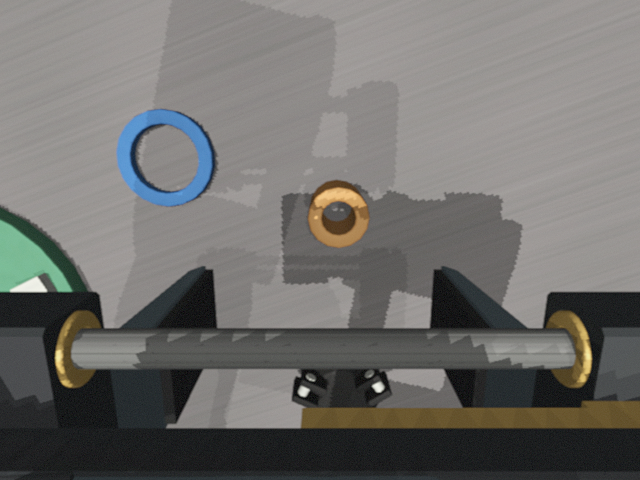

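The wrist view shows the bushing's top ring centred at about (338.5,217) and the spacer at (166,157). The palm lugs are near (340,385), well clear of the fingers.

Run:
```python
from h import *
T=np.load("T5.npy"); im=cv2.imread("pics/w5.png")
H=cv2.cvtColor(im,cv2.COLOR_BGR2HSV).astype(int)
m=((H[...,0]<22)&(H[...,1]>80)&(H[...,2]>110)).astype(np.uint8); m[:170]=0;m[260:]=0;m[:,:290]=0;m[:,390:]=0
c=max(cv2.findContours(m,cv2.RETR_EXTERNAL,cv2.CHAIN_APPROX_NONE)[0],key=cv2.contourArea)[:,0]
low=c[c[:,1]>212]; P=np.array([at("wrist",p,50,T)[:2] for p in low])
from scipy.optimize import least_squares
f=least_squares(lambda q:np.hypot(*(P-q[:2]).T)-22,[557,-365],loss="soft_l1");print(f.x,np.abs(f.fun).mean())
print(at("wrist",(338.5,217),50,T))
q=np.r_[f.x,0]; print("shift tool",T[:3,:3].T@(q-T[:3,3]))
```

```text
[ 562.75 -366.09] 0.3677203924472893
[ 562.2  -366.17   50.  ]
shift tool [177.49  10.66 -13.56]
```

```bash
python3 -m handwheel '0 0 0 0.03 0.0105 -0.013 0.0912;0 0 0 0.06 0.0105 -0.013 0.0912;0 0 0 0.09 0.0105 -0.013 0.0912;0 0 0 0.12 0.0105 -0.013 0.0912;0 0 0 0.14 0.0105 -0.013 0.0912;0 0 0 0.15 0.0105 -0.013 0.0912;0 0 0 0.156 0.0105 -0.013 0.0912;0 0 0 0.156 0.0105 -0.013 0.0912;0 0 0 0.156 0.0105 -0.013 0.0912' 50; python3 -m handwheel '0 0 0 0 0 0 0.03;0 0 0 0 0 0 0.03;0 0 0 0 0 0 0.03;0 0 0 0 0 0 0.03;0 0 0 0 0 0 0.03;0 0 0 0 0 0 0.03;0 0 0 0 0 0 0.03;0 0 0 0 0 0 0.03;0 0 0 0 0 0 0.03;0 0 0 0 0 0 0.03;0 0 0 0 0 0 0.03' 50; python3 -c "
from h import *
T=tool();print(T)"
```

```text
time_s: 9.53
ee_pos: [563.3, -367.1, 23.0]
ee_rot: [168.9, 89.9, -31.1]
force: [-0.6, -0.5, -0.4]
gripper_width: 91.2
time_s: 10.45
ee_pos: [562.6, -366.4, 21.9]
ee_rot: [-59.4, 90.0, 100.6]
force: [-0.4, 1.3, 1.1]
gripper_width: 42.5
[[  -0.     -0.34   -0.94  562.56]
 [   0.     -0.94    0.34 -366.41]
 [  -1.     -0.      0.     21.93]
 [   0.      0.      0.      1.  ]]
```

```bash
python3 -m handwheel '0 0 0 -0.015 0 0 0.03;0 0 0 -0.04 0 0 0.03;0 0 0 -0.075 0 0 0.03;0 0 0 -0.105 -0.02 0.004 0.03;0 0 0 -0.13 -0.05 0.008 0.03;0 0 0 -0.15 -0.085 0.014 0.03;0 0 0 -0.17 -0.12 0.02 0.03;0 0 0 -0.178 -0.155 0.026 0.03;0 0 0 -0.178 -0.195 0.033 0.03;0 0 0 -0.178 -0.23 0.037 0.03;0 0 0 -0.178 -0.255 0.04 0.03;0 0 0 -0.178 -0.271 0.041 0.03'; python3 -m handwheel '0 0 0 0 0 0 0.03;0 0 0 0 0 0 0.03;0 0 0 0 0 0 0.03'
python3 - <<'E'
from h import *
T=tool(); im=env.grab_frame("wrist")[:,:,::-1]; np.save("T6.npy",T); cv2.imwrite("pics/w6.png",im); print(T,env.state()["force"])
E
```

```text
time_s: 11.45
ee_pos: [616.1, -94.7, 198.8]
ee_rot: [-14.7, 89.9, 145.5]
force: [0.0, -0.1, -4.0]
gripper_width: 42.3
time_s: 11.7
ee_pos: [615.9, -98.6, 199.1]
ee_rot: [34.8, 89.9, -165.1]
force: [-0.0, -0.3, -3.7]
gripper_width: 42.4
[[ -0.    -0.34  -0.94 615.94]
 [ -0.    -0.94   0.34 -98.55]
 [ -1.     0.     0.   199.08]
 [  0.     0.     0.     1.  ]] [-0.12  0.1  -4.18]
```

View pics/w6.png

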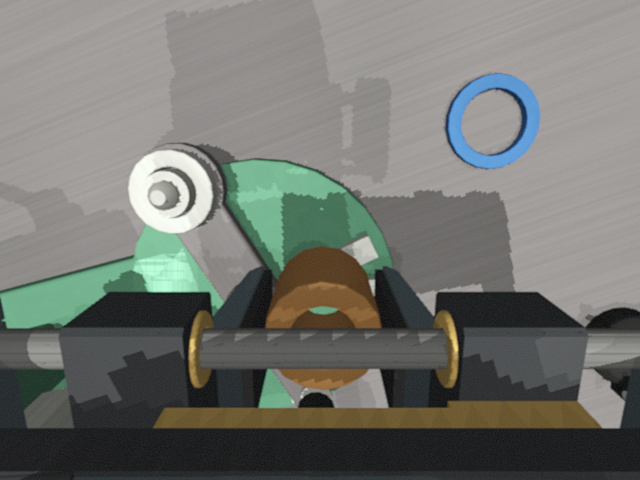

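The view shows the white seat ring centred at about (171,191) with the nose tip at (160,195). The bushing is upright in the hand.

Run:
```python
from h import *
T=np.load("T6.npy"); im=cv2.imread("pics/w6.png")
H=cv2.cvtColor(im,cv2.COLOR_BGR2HSV).astype(int)
m=((H[...,1]<25)&(H[...,2]>205)).astype(np.uint8); m[:130]=0;m[250:]=0;m[:,:110]=0;m[:,230:]=0
c=max(cv2.findContours(m,cv2.RETR_EXTERNAL,cv2.CHAIN_APPROX_NONE)[0],key=cv2.contourArea)[:,0]
print(c.min(0),c.max(0))
P=np.array([at("wrist",p,66,T)[:2] for p in c])
from scipy.optimize import least_squares
f=least_squares(lambda q:np.hypot(*(P-q[:2]).T)-q[2],[680,-8,30],loss="soft_l1");print(f.x,np.abs(f.fun).mean())
print("nose",at("wrist",(160,195),90,T), "dist pivot",np.hypot(*(f.x[:2]-[572,-28])))
print("shift",T[:3,:3].T@(np.r_[f.x[:2],66]-T[:3,3]))
# bushing in hand: col of bore/side edges at row 350 -> tool y
for z in(200,): print(T[:3,:3].T@(at("wrist",(323,360),228,T)-T[:3,3]))
```

```text
[128 150] [211 232]
[680.66  -7.29  28.93] 0.2068978880570473
nose [681.38  -9.68  90.  ] dist pivot 110.61843601572744
shift [ 132.92 -108.02  -29.86]
[-28.9   -0.09   9.52]
```

```bash
python3 -m handwheel '0 0 0 0 -0.03 -0.008 0.03;0 0 0 0 -0.06 -0.016 0.03;0 0 0 0 -0.09 -0.024 0.03;0 0 0 0.01 -0.105 -0.03 0.03;0 0 0 0.035 -0.1078 -0.03 0.03;0 0 0 0.06 -0.1078 -0.03 0.03;0 0 0 0.074 -0.1078 -0.03 0.03;0 0 0 0.074 -0.1078 -0.03 0.03;0 0 0 0.074 -0.1078 -0.03 0.03;0 0 0 0.074 -0.1078 -0.03 0.03'
python3 - <<'E'
from h import *
T=tool(); s=env.state(); print(T,s["force"],s["torque"],s["qpos"])
print("shift",T[:3,:3].T@(np.r_[680.6,-7.8,88]-T[:3,3]))
E
```

```text
time_s: 12.58
ee_pos: [682.3, -7.8, 127.0]
ee_rot: [-166.3, 89.9, -6.3]
force: [0.8, 0.3, -2.7]
gripper_width: 42.8
[[  0.    -0.34  -0.94 682.3 ]
 [ -0.    -0.94   0.34  -7.79]
 [ -1.    -0.    -0.   126.97]
 [  0.     0.     0.     1.  ]] [ 0.78  0.35 -2.74] [0.02 0.1  0.01] [ -1.62  31.19  81.47  -0.01  67.22 108.41]
shift [38.97  0.61  1.67]
```

```bash
python3 -m handwheel '0 0 0 0 0.0005 0.0012 0.03;0 0 0 0.003 0.0005 0.0012 0.03;0 0 0 0.006 0.0005 0.0012 0.03;0 0 0 0.009 0.0005 0.0012 0.03;0 0 0 0.012 0.0005 0.0012 0.03;0 0 0 0.015 0.0005 0.0012 0.03;0 0 0 0.018 0.0005 0.0012 0.03;0 0 0 0.018 0.0005 0.0012 0.03;0 0 0 0.018 0.0005 0.0012 0.03'; python3 -m handwheel '0 0 0 0.002 0 0 0.03;0 0 0 0.004 0 0 0.03;0 0 0 0.006 0 0 0.03;0 0 0 0.006 0 0 0.03;0 0 0 0.006 0 0 0.03'
```

```text
time_s: 13.33
ee_pos: [680.1, -6.8, 107.6]
ee_rot: [10.8, 90.0, 170.9]
force: [-0.4, -0.8, -3.5]
gripper_width: 42.5
time_s: 13.75
ee_pos: [680.1, -6.9, 101.7]
ee_rot: [7.7, 90.0, 167.8]
force: [0.1, 0.7, -4.1]
gripper_width: 42.4
```

```bash
python3 -m handwheel '0 0 0 0.001 0 0 0.03;0 0 0 0.002 0 0 0.03;0 0 0 0.003 0 0 0.03;0 0 0 0.004 0 0 0.03;0 0 0 0.005 0 0 0.03;0 0 0 0.006 0 0 0.03;0 0 0 0.006 0 0 0.03;0 0 0 0.006 0 0 0.03'; python3 -m handwheel '0 0 0 0.001 0 0 0.03;0 0 0 0.002 0 0 0.03;0 0 0 0.003 0 0 0.03;0 0 0 0.004 0 0 0.03;0 0 0 0.004 0 0 0.03;0 0 0 0.004 0 0 0.03'
```

```text
time_s: 14.42
ee_pos: [680.3, -6.9, 96.8]
ee_rot: [-156.1, 90.0, 3.9]
force: [-1.6, -0.0, 3.2]
gripper_width: 42.6
time_s: 14.92
ee_pos: [680.3, -6.9, 92.3]
ee_rot: [-155.2, 90.0, 4.9]
force: [-1.9, -1.2, 5.3]
gripper_width: 42.5
```

```bash
python3 -m handwheel '0 0 0 0.001 0 0 0.03;0 0 0 0.002 0 0 0.03;0 0 0 0.003 0 0 0.03;0 0 0 0.003 0 0 0.03;0 0 0 0.003 0 0 0.03'; python3 -m handwheel '0 0 0 0.0005 0 0 0.03;0 0 0 0.001 0 0 0.03;0 0 0 0.001 0 0 0.03;0 0 0 0.001 0 0 0.03'
```

```text
time_s: 15.33
ee_pos: [680.3, -6.9, 89.7]
ee_rot: [-160.6, 90.0, -0.6]
force: [-3.5, 0.0, 7.6]
gripper_width: 42.6
time_s: 15.67
ee_pos: [680.3, -6.9, 88.8]
ee_rot: [-156.0, 90.0, 4.0]
force: [-2.7, 0.2, 7.1]
gripper_width: 42.5
```

```bash
python3 -m handwheel '0 0 0 0.0005 0 0 0.03;0 0 0 0.0008 0 0 0.03;0 0 0 0.0008 0 0 0.03;0 0 0 0.0008 0 0 0.03'; python3 -m handwheel '0 0 0 0.0004 0 0 0.03;0 0 0 0.0006 0 0 0.03;0 0 0 0.0006 0 0 0.03;0 0 0 0.0006 0 0 0.03'
```

```text
time_s: 16.0
ee_pos: [680.3, -6.9, 88.1]
ee_rot: [-159.7, 90.0, 0.3]
force: [-3.3, -0.4, 7.8]
gripper_width: 42.8
time_s: 16.33
ee_pos: [680.3, -6.9, 87.9]
ee_rot: [-160.8, 89.9, -0.8]
force: [-3.7, -0.3, 9.3]
gripper_width: 42.2
```

```bash
python3 -m handwheel '0 0 0 0.0003 0 0 0.03;0 0 0 0.0006 0 0 0.03;0 0 0 0.0006 0 0 0.03;0 0 0 0.0006 0 0 0.03'; python3 -m handwheel '0 0 0 0.0003 0 0 0.03;0 0 0 0.0005 0 0 0.03;0 0 0 0.0005 0 0 0.03;0 0 0 0.0005 0 0 0.03'
```

```text
time_s: 16.67
ee_pos: [680.4, -6.9, 87.9]
ee_rot: [-161.7, 89.9, -1.7]
force: [-5.6, -0.0, 11.1]
gripper_width: 42.5
time_s: 17.0
ee_pos: [680.4, -6.9, 87.8]
ee_rot: [-163.7, 89.9, -3.7]
force: [-5.1, -0.4, 13.8]
gripper_width: 42.5
```

```bash
python3 -m handwheel '0 0 0 0.0004 0 0.0004 0.03;0 0 0 0.0008 0 0.0008 0.03;0 0 0 0.0011 0 0.0008 0.03;0 0 0 0.0011 0 0.0008 0.03;0 0 0 0.0011 0 0.0008 0.03'; python3 -m handwheel '0 0 0 0.0002 0 0 0.03;0 0 0 0.0004 0 0 0.03;0 0 0 0.0004 0 0 0.03;0 0 0 0.0004 0 0 0.03'
```

```text
time_s: 17.42
ee_pos: [680.4, -7.0, 87.8]
ee_rot: [-168.4, 89.8, -8.4]
force: [-5.2, -0.8, 17.1]
gripper_width: 42.5
time_s: 17.75
ee_pos: [680.4, -6.9, 87.8]
ee_rot: [-168.3, 89.8, -8.2]
force: [-5.3, -1.2, 19.1]
gripper_width: 43.0
```

```bash
python3 -m handwheel '0 0 0 0.0003 0 0 0.03;0 0 0 0.0005 0 0 0.03;0 0 0 0.0005 0 0 0.03;0 0 0 0.0005 0 0 0.03;0 0 0 0.0005 0 0 0.03;0 0 0 0.0005 0 0 0.03'
python3 - <<'E'
from h import *
F=[]
for i in range(6):
    im=env.grab_frame("side" if i<3 else "wrist")[:,:,::-1]; F.append(env.state()["force"])
    if i==0: a=cv2.resize(im[170:320,290:490],(800,600),interpolation=cv2.INTER_CUBIC)
w=cv2.resize(im,(800,600)); cv2.imwrite("pics/f.png",a); cv2.imwrite("pics/fw.png",w); print(np.mean(F,0),env.state()["ee_pos"])
E
```

```text
time_s: 18.25
ee_pos: [680.4, -7.0, 87.8]
ee_rot: [-168.3, 89.8, -8.3]
force: [-7.4, -0.8, 20.6]
gripper_width: 42.6
[-6.67 -0.72 20.63] [680.4   -6.96  87.82]
```

View pics/f.png

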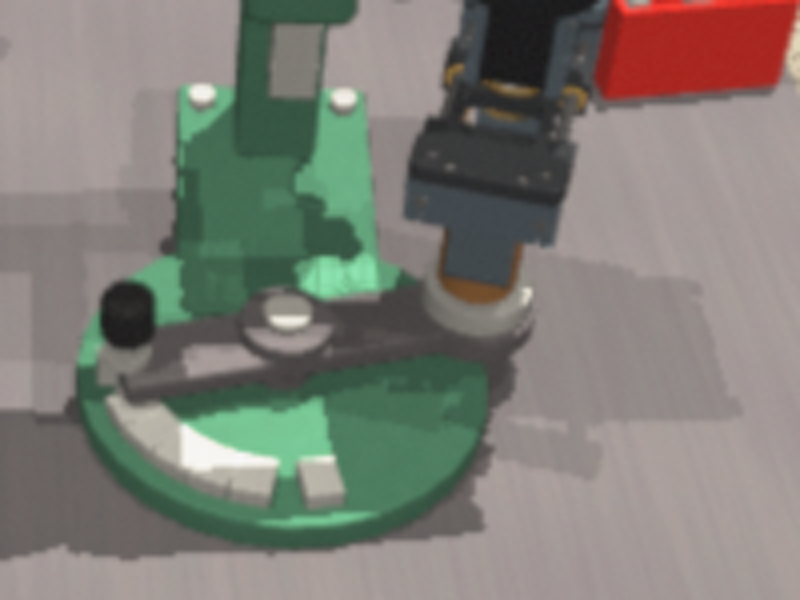

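The view shows the bushing (480,285) standing upright on the seat ring, and the knob (127,313) sitting low on its collar. The measured push is 20.6 N and TCP z has stopped at 87.8 mm, the height expected on the hard seat.

```bash
python3 -c "
from workcell import env
print(env.job_done()); s=env.state(); print(s['time_s'],s['force'])"
```

```text
the job is handed in; nothing more can be done
None
the job is handed in; nothing more can be done
```

The job is handed in, and the arm is still pressing the bushing onto the seat ring with about 20 N.

**Plunger and anvil:** I lifted the plunger 16 mm by the knob, swung the anvil about 75° clockwise and let the plunger drop into the other notch. The knob then looked the same size (47 px wide) as at its home height. Its position put the anvil within about 1° of the notch.

**Bushing:** I set it upright over the pilot and lowered it in small steps. The force rose with the pilot spring, then the tool stopped at 87.8 mm against the 88 mm expected at the hard seat. Pushing further raised the force but not the depth.

**Last checks:** The wrist read 20.6 N upward (about 25 N total on the anvil with the bushing's weight). The job took about 18.5 s. The side view shows the bushing upright on the ring and the knob down.

**Less than ideal:** There is a sideways reaction of about 6.7 N. A 0.8 mm shift did not remove it. My path stayed clear of the spacer, claw palm and shaft, but I did not measure their positions again at the end.

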